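# Hold the magnifier over the lure on its inspection stand

### The job

Slip the wooden lure holder by its eye onto the brass post of the round white-topped inspection stand so that it lies flat on the stand, and let go of it. Then pick up the hand magnifier, bring it over the clutter, and finish still holding it in the gripper, level and still, its lens centred over the lure and hovering about 2 cm above the lure's top. The magnifier must never touch the lure, its holder or the stand, and everything else on the bench stays where it is.

Things in the scene. Friction and masses are not known exactly. Their poses are not given: they have to be found in the camera images.
- stand: Fixed inspection stand: a round white disc of 160 mm diameter whose flat top is 45 mm above the bench, on a dark metal foot, with an upright brass post in its middle. Origin: centre of its underside on the bench; z up.
- post (a point): Where the post's axis meets the stand's white top, 45 mm above the bench. The post is 10 mm in diameter and 24 mm tall above the top; its last 6 mm taper to 5 mm.
- holder: Loose dark wooden bar, 60 g, 110 mm long (x), 36 wide (y), 10 thick; 16 mm through hole (the eye) near its -x end; orange lure with yellow head fixed on top, along x from -8 to +38 mm, 16 mm wide, top 28 mm above the underside. Grip it across its 36 mm width, fingers either side of the lure; it balances near x = +4 mm. Origin: centre of the underside; z up. Starts left or right of the stand.
- eye (a point): Centre of the holder's eye at the underside, 37 mm from the holder's origin along its -x.
- lure_top (a point): Top of the lure above its middle: 15 mm along the holder's +x from its origin, 28 mm above the underside (52 mm from the eye).
- magnifier: Loose hand magnifier, 85 to 155 g: black rim of 90 mm outer diameter, 14 mm thick, round a clear lens; straight red handle 90 mm long (x from -96 to -6 mm), 22 wide (y), 18 thick. Origin: underside, between handle and rim; x points to the lens, z up. Starts flat on the bench, on the other side of the stand from the holder, handle roughly towards the robot.
- lens (a point): Centre of the lens rim at the underside plane of the magnifier (the rim's lowest plane when level), 55 mm from the magnifier's origin along its +x.
- grip (a point): A good place to grip the handle, across its 22 mm width: 30 mm from the magnifier's origin along -x, 9 mm above the underside.
- organiser: Blue open compartment box, 200 mm (x) by 36 mm (y), 32 mm tall, standing between the stand and the left (+y) place. A bystander. Origin: centre of its underside.
- varnish: Small amber bottle with white cap, 30 mm diameter, 75 mm tall, upright. A bystander on the right (-y) of the stand. Origin: centre of its underside.
- green_spool: Green thread spool with white ends, 32 mm diameter, 38 mm tall, upright. A bystander on the right of the stand. Origin: centre of its underside.
- red_spool: Red thread spool with white ends, 32 mm diameter, 38 mm tall, upright. A bystander on the right of the stand. Origin: centre of its underside.
- bead_box: White open bead box, 40 mm (x) by 130 mm (y), 22 mm tall, beyond the stand. A bystander. Origin: centre of its underside.
- scissors: Small steel scissors with black finger rings lying flat, about 110 mm long, 6 mm high, beyond the stand. A bystander. Origin: near the pivot, on the bench.

How it is judged (in metres and radians):
On the way:
1. the holder's eye is over the post, the holder lies flat on the stand, and the robot has let go of it (horizontal distance between eye and post below 0.006 m and z of eye in the frame of post below 0.004 m and angle between holder's own z axis and vertical below 0.06 rad and contact force between holder and the arm below 0.05 N), for 0.3 s.
At the end, for the whole second after the job is handed in: Holder flat on the stand (0.06 rad, 4 mm), eye within 6 mm of the post's axis, let go. Magnifier in the fingers, touching nothing else, still, level within 0.15 rad, lens within 12 mm of the lure's middle sideways, its underside 8 to 34 mm above the lure's top (all of step 1 and horizontal distance between lens and lure_top below 0.012 m and z of lens in the frame of lure_top between 0.008 and 0.034 m and angle between magnifier's own z axis and vertical below 0.15 rad and linear speed of magnifier below 0.02 m/s and contact force between magnifier and the fingers above 1 N and contact force between magnifier and holder below 0.05 N and contact force between magnifier and stand below 0.05 N and contact force between magnifier and organiser below 0.05 N and contact force between magnifier and varnish below 0.05 N and contact force between magnifier and green_spool below 0.05 N and contact force between magnifier and red_spool below 0.05 N and contact force between magnifier and bead_box below 0.05 N and contact force between magnifier and scissors below 0.05 N); the arm keeps its last pose, push and grip.
It fails at once if the magnifier touches the lure, its holder or the stand (contact force between magnifier and holder above 0.3 N or contact force between magnifier and stand above 0.3 N).
It fails at once if a bystander is pushed or lifted more than 15 mm from its place (distance of any of organiser, varnish, green_spool, red_spool, bead_box, scissors from where it was at the start of the episode above 0.015 m).
It also fails if it takes over 53 s, if anything falls off the work surface, if the arm or the gripper's body presses on something with over 40 N, if the wrist force passes 120 N, or if a joint passes its speed limit or range.

### The arm

A 7-joint arm with a two-finger parallel gripper is mounted at the origin on the work surface. World frame = base frame: x ahead of the robot, y to its left, z up, the work surface at z = 0. Lengths are in mm, angles in rad, forces in N, time in s.
With the tool pointing down it reaches from about 425 to 825 mm from the base axis. Payload 3.6 kg.
Tool frame: the origin (TCP) lies midway between the tips of the shut fingers; the grasp point (between the pads) lies 19 mm behind it (arm.grip_point_offset is the distance from the TCP to the grasp point, in mm); z points along the fingers, y is the line along which they close (so a half turn about z gives the same grasp; the last joint's range is limited). The gripper opens to 85 mm and grips with 20 to 120 N. Pads are 22 mm wide; open, the fingers measure 114 mm over their backs; the gripper's body (76 mm by 85 mm) begins 54 mm behind the grasp point. The pads swing forward as they close: fully open they stand 13 mm farther back than shut.
Start: joints at [1.22, 0.615, -0.013, 1.423, 0.008, 1.103, -0.04], TCP at [206.822, -616.188, 231.297] pointing down, gripper open.
Joint ranges: [-3.12, 3.12], [-0.3, 2.06], [-1.34, 1.32], [0.26, 2.42], [-1.36, 4.5], [0.01, 1.98], [-2.84, 2.84]. Speed limits (rad/s): [2.79, 2.79, 3.14, 3.14, 3.14, 3.14, 3.14].

### API

Orientations are given as a unit quaternion [x, y, z, w].
In Python, from cell import arm gives the robot as it stands.
- The arm moves only by the tool move_tool, called as a command line: name --argument value ..., lists and objects as JSON in quotes. Schema: {"type":"object","properties":{"ticks":{"type":"array","items":{"type":"array","prefixItems":[{"type":"array","items":{"type":"number"},"minItems":3,"maxItems":3},{"type":"array","items":{"type":"number"},"minItems":3,"maxItems":3},{"type":"number"}],"minItems":3,"maxItems":3},"minItems":1,"maxItems":8},"only":{"type":"string"},"quiet":{"type":"boolean"},"lines":{"type":"string"}},"required":["ticks"],"additionalProperties":false}. ticks is a list of rows, 1 to 8 of them, each written [[dx, dy, dz], [rx, ry, rz], opening]: dx, dy, dz in shares of the most that a row can go, 1 being 50 mm, then a rotation vector rx, ry, rz in parts of the range, where 1.0 means 2 pi rad, then the finger opening in mm; each row shifts and turns the commanded pose from where the row before left it, along the tool's axes as they then stand; what a row does not reach is not made up. A row lasts 1/10 s, in which the tool goes at most 50 mm and 0.15 rad, less where a joint would pass 70% of its speed; a pose out of reach is approached as far as the arm can. The fingers move at their own pace and stop on an object; the grip force is fixed at half the most. Time passes only in rows, so rows that do not move let the fingers close. The tool returns the time, the measured TCP pose, the force, the opening and the grip force at its end. only (a regular expression) keeps the lines of the reply that match it, lines (a string "A,B") keeps lines A to B, and quiet returns only ok. A shift or turn number past 1, either way, is cut back to 1. Input that does not fit is refused with a message, and nothing moves.
- arm.state(): the state, without advancing time (a new reading comes with each control period).
- arm.read_camera(name): name is "scene" or "top"; returns a dict with "img" (480x640x3 uint8, red, green, blue), "camera_matrix" (3x3 intrinsics, pixels), "extrinsics" (4x4, takes a point from camera to world coordinates). Camera axes: x right, y up, looking along -z (the intrinsics and any distortion apply to the point x, -y, -z); pixel columns grow to the right and rows downward; lengths in mm; the calibration is good to about 2 mm. A picture is of the moment at which its call begins. There is no depth.
- arm.finish_job(): hands the job in; it is judged then, once.
The state is a dict: "time": time; "joint_positions": joint angles; "joint_vel": joint speeds; "effort": joint torques, N m; "ee_pos": TCP position; "tcp_rot": TCP orientation; "ft_force": force on the tool from outside, world axes, zero at the start; "ft_torque": the same for the moment, N m; "opening": finger opening in mm; "grip_force": force on a finger pad.
Only numpy, scipy, OpenCV 4.12 (cv2) and the standard library are available. Lean on these libraries where they do the work, as an engineer would, in place of code of your own. Each camera call takes 0.05 s, during which the arm holds its last target. There are 200 camera calls.

## Working session

There is one attempt and no reset: what is moved stays moved. The work goes in short steps, Python scripts to look and compute and a tool call to move; the robot and the scene stay as the last step left them, time stands still between calls to the robot, and variables do not carry over. Pictures are saved under pics/ and viewed, at most 10 in all, crops included, and the job is handed in when it is done.

```bash
ls; mkdir -p pics; python3 - <<'E'
from cell import arm
import cv2,numpy as np
for n in("scene","top"):
    c=arm.read_camera(n);cv2.imwrite(f"pics/{n}0.png",c["img"][:,:,::-1]);np.savez(f"{n}0.npz",**{k:c[k] for k in c if k in("img","camera_matrix","extrinsics")})
    print(n,c.keys(),c["camera_matrix"],c["extrinsics"].round(3))
print(arm.state())
E
```

```text
cell.py
pics
scene dict_keys(['img', 'camera_matrix', 'extrinsics']) [[450.80903987   0.         323.80073281]
 [  0.         450.80903987 238.85064998]
 [  0.           0.           1.        ]] [[-1.29000e-01 -8.47000e-01  5.16000e-01  9.93264e+02]
 [ 9.92000e-01 -1.14000e-01  6.00000e-02  5.14560e+01]
 [ 8.00000e-03  5.19000e-01  8.55000e-01  7.62091e+02]
 [ 0.00000e+00  0.00000e+00  0.00000e+00  1.00000e+00]]
top dict_keys(['img', 'camera_matrix', 'extrinsics']) [[444.57874885   0.         312.75747019]
 [  0.         444.57874885 242.78204336]
 [  0.           0.           1.        ]] [[ 1.100000e-02  9.810000e-01 -1.920000e-01  3.960500e+02]
 [-1.000000e+00  1.200000e-02  4.000000e-03 -1.337400e+01]
 [ 6.000000e-03  1.920000e-01  9.810000e-01  1.025333e+03]
 [ 0.000000e+00  0.000000e+00  0.000000e+00  1.000000e+00]]
{'time': 0.1, 'joint_positions': array([ 1.22051926,  0.61585138, -0.01261093,  1.42475994,  0.00807063,
        1.10339136, -0.04037618]), 'joint_vel': array([ 0.00063433, -0.00217247,  0.0021275 , -0.00368087, -0.00037322,
       -0.00022763, -0.00093211]), 'effort': array([ 1.48127732e-03, -4.70389009e+01,  2.60296790e-01, -1.71573097e+01,
        1.00814196e-02,  5.87222734e-03, -2.59808047e-06]), 'ee_pos': array([ 206.59198229, -615.56276662,  230.22819117]), 'tcp_rot': array([ 9.86918185e-01,  1.61217566e-01, -1.93765977e-04, -1.16434130e-03]), 'ft_force': array([-0.08851271, -0.39780609, -0.68635243]), 'ft_torque': array([0.04726604, 0.01156421, 0.07596201]), 'grip_force': 0.0, 'opening': 85.16715525696009}
```

View pics/scene0.png

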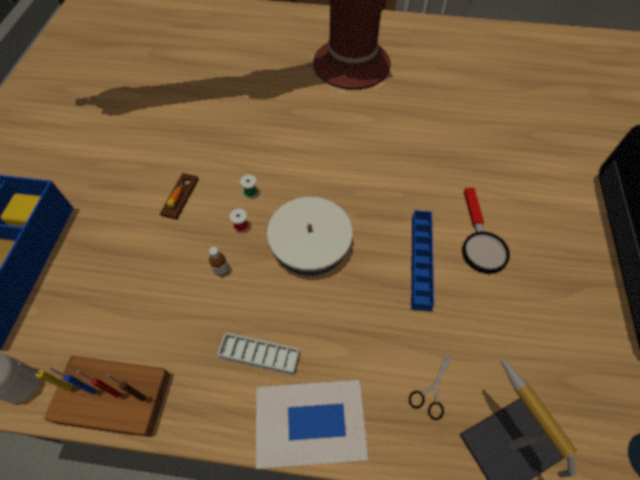

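View pics/top0.png

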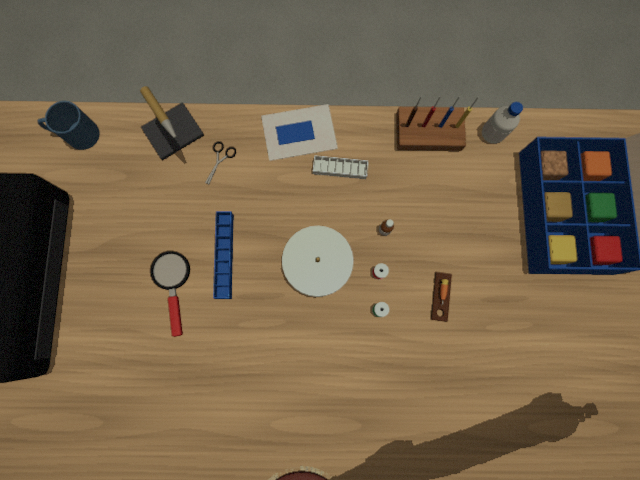

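Both views agree. The holder is right of the stand (scene 180,196; top 441,297), with its eye end toward the robot (top 438,313). The magnifier is on the left (top rim 170,270, handle 175,315), and the stand's post is at scene (310,228), top (318,260). Next I'll segment these and triangulate.

```bash
cat > h.py <<'E'
import numpy as np,cv2
def load(n,i=0): return dict(np.load(f"{n}{i}.npz"))
def ray(c,p):
    d=np.linalg.inv(c["camera_matrix"])@[p[0],p[1],1]; d=c["extrinsics"][:3,:3]@[d[0],-d[1],-d[2]]
    return c["extrinsics"][:3,3],d/np.linalg.norm(d)
def onz(c,p,z): o,d=ray(c,p); return (o+d*(z-o[2])/d[2]).round(1)
def tri(a,p,b,q):
    o,d=ray(a,p);r,e=ray(b,q)
    s=np.linalg.lstsq(np.c_[d,-e],r-o,rcond=None)[0]
    x,y=o+d*s[0],r+e*s[1]; return ((x+y)/2).round(1),np.linalg.norm(x-y).round(1)
def mask(c,lo,hi,box):
    h=cv2.cvtColor(c["img"],cv2.COLOR_RGB2HSV);m=cv2.inRange(h,np.array(lo),np.array(hi))
    k=np.zeros_like(m);x0,y0,x1,y1=box;k[y0:y1,x0:x1]=m[y0:y1,x0:x1];return k
def big(m):
    cs=cv2.findContours(m,cv2.RETR_EXTERNAL,cv2.CHAIN_APPROX_NONE)[0];return max(cs,key=cv2.contourArea)
def cen(m): M=cv2.moments(m,True);return np.array([M["m10"]/M["m00"],M["m01"]/M["m00"]])
E
python3 - <<'E'
from h import *
s,t=load("scene"),load("top")
cv2.imwrite("pics/crops.png",cv2.cvtColor(np.vstack([np.hstack([cv2.resize(c["img"][y:y+70,x:x+70],(400,300) if 0 else (290,290),interpolation=cv2.INTER_NEAREST) for x,y in l]) for c,l in((t,[(408,262),(283,225)]),(s,[(145,160),(275,195)]))]),cv2.COLOR_RGB2BGR))
for n,c,ph,pm,ps in(("t",t,(425,265,460,325),(145,240,200,345),(270,215,365,305)),("s",s,(150,165,210,225),(455,180,520,280),(255,190,360,280))):
    o={}
    red=big(mask(c,(0,150,100),(8,255,255),pm)) if 1 else 0
    o["handle"]=cv2.minAreaRect(red)
    blk=big(mask(c,(0,0,0),(180,255,60),pm)); o["rim"]=cv2.fitEllipse(cv2.convexHull(blk))
    w=big(mask(c,(0,0,150),(180,70,255),ps)); o["disc"]=cv2.fitEllipse(cv2.convexHull(w))
    lure=mask(c,(3,170,150),(35,255,255),ph);o["lure"]=cen(lure),int((lure>0).sum())
    dk=mask(c,(0,0,0),(180,255,110),ph);b=big(dk);o["bar"]=cv2.minAreaRect(b)
    x0,y0,x1,y1=ps;cx,cy=map(int,o["disc"][0])
    br=mask(c,(0,80,0),(180,255,200),(cx-12,cy-15,cx+12,cy+12));o["post"]=cen(br) if br.any() else None
    for k,v in o.items():print(n,k,v)
E
```

```text
t handle ((173.9496307373047, 316.0634765625), (39.85098648071289, 9.513801574707031), 83.41805267333984)
t rim ((169.6761016845703, 269.9171142578125), (37.72395324707031, 39.72063064575195), 62.00931167602539)
t disc ((317.3973083496094, 260.3761901855469), (70.38006591796875, 71.3851547241211), 118.65768432617188)
t lure (array([444.08695652, 290.97826087]), 46)
t bar ((440.4613342285156, 296.39947509765625), (18.012624740600586, 48.48318099975586), 5.52754020690918)
t post [317.4375 259.25  ]
s handle ((474.00006103515625, 205.49998474121094), (37.994606018066406, 10.171785354614258), 74.57783508300781)
s rim ((485.2992248535156, 252.3167266845703), (40.02537536621094, 47.45938491821289), 113.0233154296875)
s disc ((309.2998352050781, 231.8763885498047), (70.9332275390625, 84.70201873779297), 88.1088638305664)
s lure (array([172.60526316, 196.18421053]), 38)
s bar ((179.38441467285156, 196.2108154296875), (18.97874641418457, 52.382469177246094), 28.73979377746582)
s post [309.2  227.52]
```

View pics/crops.png

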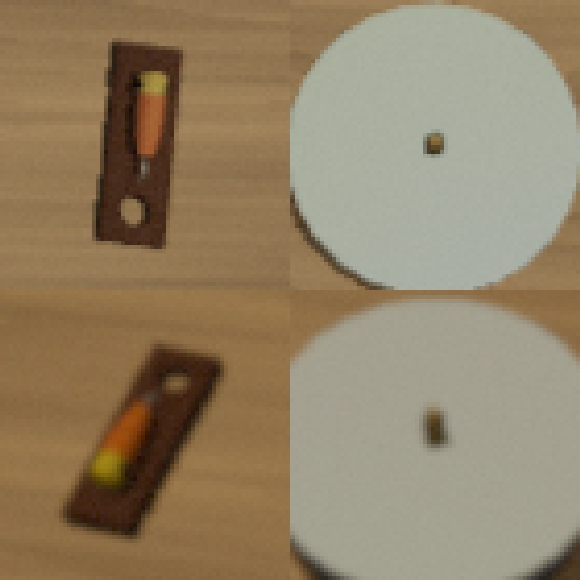

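The crops show the eye at top (440,313) and scene (187.5,182.4). The post tip is at top (317.8,259) and scene (309.3,224.4). The lure's yellow head points away from the robot.

```bash
python3 - <<'E'
from h import *
s,t=load("scene"),load("top")
P={"eye":((187.3,182.2),(440,312.7)),"posttip":((309.3,224.4),(317.5,258.8)),"disc":((309.3,231.9),(317.4,260.4)),"rim":((485.3,252.3),(169.7,269.9)),"handle":((474,205.5),(173.95,316.06)),"lure":((172.6,196.2),(444.1,291)),"bar":((179.4,196.2),(440.5,296.4))}
for k,(a,b) in P.items():print(k,tri(s,a,t,b))
# planes
for c,i in((s,0),(t,1)):
    print("eye z5",onz(c,P["eye"][i],7),"post",onz(c,P["posttip"][i],69),"disc45",onz(c,P["disc"][i],45),"rim",onz(c,P["rim"][i],10),"handle",onz(c,P["handle"][i],14),"bar10",onz(c,P["bar"][i],8))
    bx=(425,265,460,325) if i else (150,165,210,225)
    b=big(mask(c,(0,0,0),(180,255,110),bx));pts=np.array([onz(c,p,8)[:2] for p in b[:,0]],np.float32)
    r=cv2.minAreaRect(pts);print("bar rect",r)
    bx=(145,240,200,345) if i else (455,180,520,280)
    pts=np.array([onz(c,p,14)[:2] for p in big(mask(c,(0,150,100),(8,255,255),bx))[:,0]],np.float32)
    r=cv2.minAreaRect(pts);print("handle rect",r)
    for nm,lo,hi,z,q in(("varnish",(0,0,0),(1,1,1),75,((215,252),(389,223))),("green",0,0,38,((248,180),(381.5,309.5))),("red",0,0,38,((238,215),(381.5,270.5)))):
        print(nm,onz(c,q[i],z))
E
```

```text
eye (array([ 437.1, -307.2,    6.5]), np.float64(1.7))
posttip (array([547.7, -27.9,  68.5]), np.float64(0.1))
disc (array([548.1, -28.2,  43.2]), np.float64(0.1))
rim (array([527.2, 310.7,   8.4]), np.float64(0.0))
handle (array([422.5, 291.8,  14.3]), np.float64(0.2))
lure (array([ 485.8, -317.4,   19.7]), np.float64(3.5))
bar (array([ 474.3, -311.7,    5.7]), np.float64(1.3))
eye z5 [ 437.4 -306.     7. ] post [548.1 -27.8  69. ] disc45 [549.3 -28.1  45. ] rim [528.2 310.2  10. ] handle [422.3 292.   14. ] bar10 [ 476.  -311.3    8. ]
bar rect ((473.8160095214844, -311.13360595703125), (43.19369125366211, 115.77295684814453), 82.53296661376953)
handle rect ((421.1861877441406, 291.72271728515625), (88.27226257324219, 21.382532119750977), 10.750967025756836)
varnish [ 631.  -182.1   75. ]
green [ 438.1 -170.8   38. ]
red [ 525.1 -171.4   38. ]
eye z5 [ 437.2 -307.9    7. ] post [547.7 -27.9  69. ] disc45 [547.9 -28.1  45. ] rim [527.  310.1  10. ] handle [422.5 291.8  14. ] bar10 [ 474.  -310.4    8. ]
bar rect ((474.8507995605469, -310.21710205078125), (40.57334518432617, 110.46198272705078), 82.25655364990234)
handle rect ((422.9176025390625, 291.89068603515625), (88.5757064819336, 20.972143173217773), 10.750968933105469)
varnish [ 628.3 -184.4   75. ]
green [ 441.4 -170.3   38. ]
red [ 527.9 -171.9   38. ]
```

All measurements agree with the given sizes: post tip at z≈68.5 (expected 69), disc at 43 (45), lens-to-handle distance 106. I'll write a helper that works out the remaining travel in tool axes, then start moving.

Careful with the scale: shifts go in shares of 50 mm and turns go in shares of 2 pi rad. That gives: 0.15 rad / 6.2832 = 0.0239.

```bash
cat > togo.py <<'E'
# usage: togo.py x y z yaw  -> remaining shift and turn in tool axes
import sys,numpy as np
from scipy.spatial.transform import Rotation as R
from cell import arm
x,y,z,yaw=map(float,sys.argv[1:5]);s=arm.state();r=R.from_quat(s["tcp_rot"])
g=R.from_euler("z",yaw)*R.from_quat([1,0,0,0])
print("t",round(s["time"],2),"pos",s["ee_pos"].round(1),"shift",r.inv().apply(np.array([x,y,z])-s["ee_pos"]).round(1),"after-turn shift",g.inv().apply(np.array([x,y,z])-s["ee_pos"]).round(1),"turn",(r.inv()*g).as_rotvec().round(3),"open",round(s["opening"],1),"grip",round(s["grip_force"],1),"ft",s["ft_force"].round(1),"j",s["joint_positions"].round(2))
E
```

move_tool --ticks '[[[0, 0, 0], [0, 0, 0.0239], 85], [[0, 0, 0], [0, 0, 0.0239], 85], [[0, 0, 0], [0, 0, 0.0239], 85]]'

```text
time: 0.4
ee_pos: [206.7, -615.8, 230.6]
tcp_rot: [0.998, -0.066, -0.0, -0.001]
ft_force: [0.7, 0.6, 0.6]
opening: 85.2
grip_force: 0.0
```

```bash
python3 togo.py 478 -312 120 -0.13
```

```text
t 0.4 pos [ 206.7 -615.8  230.6] shift [ 228.9 -336.7  111. ] after-turn shift [ 229.7 -336.4  110.6] turn [-0.001  0.001 -0.002] open 85.2 grip 0.0 ft [0.7 0.6 0.6] j [ 1.15  0.62  0.11  1.43 -0.07  1.1  -0.43]
```

In the tool's units: -32 mm is -0.64, 22 mm is 0.44.

move_tool --ticks '[[[0.44, -0.64, 0.16], [0, 0, 0], 85], [[0.44, -0.64, 0.16], [0, 0, 0], 85], [[0.44, -0.64, 0.16], [0, 0, 0], 85], [[0.44, -0.64, 0.16], [0, 0, 0], 85], [[0.44, -0.64, 0.16], [0, 0, 0], 85], [[0.44, -0.64, 0.16], [0, 0, 0], 85], [[0.44, -0.64, 0.16], [0, 0, 0], 85], [[0.44, -0.64, 0.16], [0, 0, 0], 85]]' --quiet true

```text
ok
```

move_tool --ticks '[[[0.44, -0.64, 0.16], [0, 0, 0], 85], [[0.44, -0.64, 0.16], [0, 0, 0], 85], [[0.2, -0.32, 0.6], [0, 0, 0], 85], [[0, 0, 0], [0, 0, 0], 85], [[0, 0, 0], [0, 0, 0], 85]]'

```text
time: 1.7
ee_pos: [476.4, -312.0, 120.8]
tcp_rot: [0.998, -0.063, -0.001, -0.0]
ft_force: [-0.3, -0.6, 0.7]
opening: 85.0
grip_force: 0.0
```

```bash
python3 togo.py 478 -312 60 -0.13
```

```text
t 1.7 pos [ 476.4 -312.   120.8] shift [ 1.8 -0.3 60.8] after-turn shift [ 1.6 -0.3 60.8] turn [0.    0.002 0.004] open 85.0 grip 0.0 ft [-0.3 -0.6  0.7] j [ 0.48  0.62  0.09  1.79 -0.08  0.74 -1.08]
```

In the tool's units: 35 mm is 0.7, 30 mm is 0.6.

move_tool --ticks '[[[0.02, 0, 0.7], [0, 0, 0], 85], [[0.02, 0, 0.7], [0, 0, 0], 85], [[0, 0, 0.6], [0, 0, 0], 70], [[0, 0, 0.32], [0, 0, 0], 60], [[0, 0, 0.08], [0, 0, 0], 60], [[0, 0, 0], [0, 0, 0], 60], [[0, 0, 0], [0, 0, 0], 60]]'

```text
time: 2.4
ee_pos: [479.7, -313.7, 2.9]
tcp_rot: [0.998, -0.064, 0.001, 0.001]
ft_force: [0.4, 0.0, -0.6]
opening: 60.4
grip_force: 0.0
```

```bash
python3 togo.py 478 -312 0.5 -0.13
```

```text
t 2.4 pos [ 479.7 -313.7    2.9] shift [-1.9 -1.5  2.4] after-turn shift [-1.9 -1.5  2.4] turn [ 0.002 -0.003  0.002] open 60.4 grip 0.0 ft [ 0.4  0.  -0.6] j [ 0.5   0.81  0.07  1.85 -0.1   0.49 -1.07]
```

```bash
python3 - <<'E'
from cell import arm
import cv2,numpy as np
im=[]
for n,(x,y,w,h) in(("scene",(120,130,120,120)),("top",(385,245,120,120))):
    c=arm.read_camera(n);im.append(cv2.resize(c["img"][y:y+h,x:x+w],(400,400)))
cv2.imwrite("pics/g1.png",np.hstack(im)[:,:,::-1])
E
```

```text
(no output)
```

View pics/g1.png

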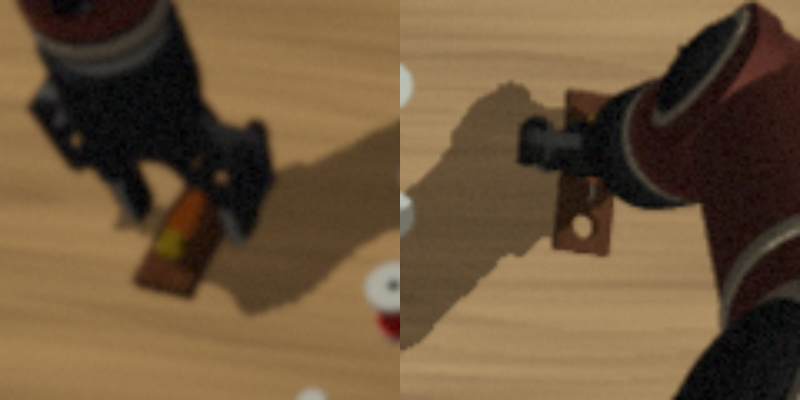

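The fingers straddle the bar on either side of the lure. I'll correct slightly and close.

In the tool's units: 2 mm is 0.04, -1.5 mm is -0.03.

move_tool --ticks '[[[-0.03, -0.024, 0.04], [0, 0, 0], 50], [[0, 0, 0], [0, 0, 0], 30], [[0, 0, 0], [0, 0, 0], 20], [[0, 0, 0], [0, 0, 0], 20], [[0, 0, 0], [0, 0, 0], 20], [[0, 0, 0], [0, 0, 0], 20]]'

```text
time: 3.1
ee_pos: [478.1, -310.7, 0.0]
tcp_rot: [0.998, -0.063, 0.0, 0.0]
ft_force: [-0.7, 0.7, 6.3]
opening: 34.3
grip_force: 60.4
```

move_tool --ticks '[[[0, 0, -0.4], [0, 0, 0], 20], [[0, 0, -0.6], [0, 0, 0], 20], [[0, 0, -0.7], [0, 0, 0], 20], [[0, 0, -0.6], [0, 0, 0], 20], [[0, 0, 0], [0, 0, 0], 20], [[0, 0, 0], [0, 0, 0], 20]]'

```text
time: 3.7
ee_pos: [477.9, -310.5, 114.5]
tcp_rot: [0.998, -0.063, 0.0, 0.0]
ft_force: [-0.4, 0.1, -0.5]
opening: 34.4
grip_force: 60.0
```

```bash
python3 togo.py 478 -312 118 -0.13
```

```text
t 3.7 pos [ 477.9 -310.5  114.5] shift [ 0.3  1.5 -3.5] after-turn shift [ 0.3  1.5 -3.5] turn [ 0.    -0.001  0.004] open 34.4 grip 60.0 ft [-0.4  0.1 -0.5] j [ 0.48  0.63  0.09  1.79 -0.08  0.72 -1.08]
```

The holder is held and lifted. Next I'll carry it to just above the post.

In the tool's units: -38 mm is -0.76, -30 mm is -0.6.

move_tool --ticks '[[[0.18, -0.6, 0], [0, 0, 0], 20], [[0.18, -0.76, 0], [0, 0, 0], 20], [[0.18, -0.76, 0], [0, 0, 0], 20], [[0.18, -0.76, 0], [0, 0, 0], 20], [[0.18, -0.76, 0], [0, 0, 0], 20], [[0.18, -0.76, 0], [0, 0, 0], 20], [[0.18, -0.76, 0], [0, 0, 0], 20], [[0.18, -0.52, 0], [0, 0, 0], 20]]' --quiet true

```text
ok
```

move_tool --ticks '[[[0.06, -0.1, 0.2], [0, 0, 0], 20], [[0, 0, 0], [0, 0, 0], 20], [[0, 0, 0], [0, 0, 0], 20], [[0, 0, 0], [0, 0, 0], 20]]'

```text
time: 4.9
ee_pos: [587.7, -36.0, 103.9]
tcp_rot: [0.998, -0.065, -0.001, 0.001]
ft_force: [0.6, -0.1, -0.1]
opening: 34.1
grip_force: 60.0
```

```bash
python3 togo.py 588.6 -33.2 100 -0.127
python3 - <<'E'
from cell import arm
import cv2,numpy as np
im=[]
for n,(x,y,w,h) in(("scene",(260,170,110,110)),("top",(260,190,110,110))):
    c=arm.read_camera(n);np.savez(f"{n}1.npz",**{k:c[k] for k in("img","camera_matrix","extrinsics")});im.append(cv2.resize(c["img"][y:y+h,x:x+w],(400,400)))
cv2.imwrite("pics/g2.png",np.hstack(im)[:,:,::-1])
E
```

```text
t 4.9 pos [587.7 -36.  103.9] shift [ 0.5 -2.9  3.9] after-turn shift [ 0.5 -2.9  3.9] turn [ 0.002  0.001 -0.003] open 34.1 grip 60.0 ft [ 0.6 -0.1 -0.1] j [-0.06  0.67  0.13  1.75 -0.12  0.73 -1.57]
```

View pics/g2.png

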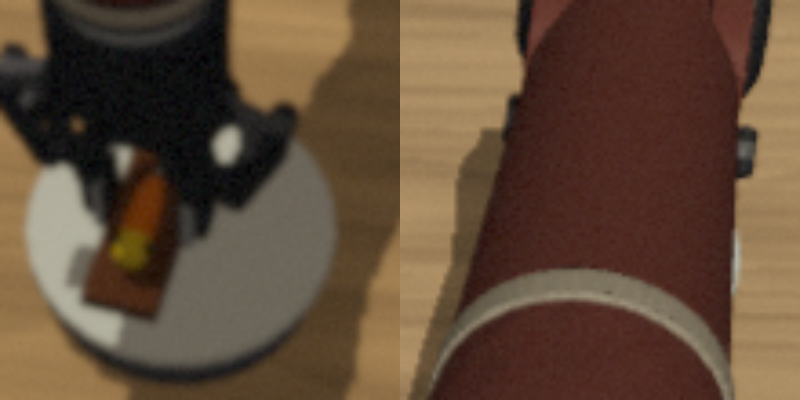

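Top is occluded by the arm. Scene shows the holder level, with its front-end corners at about (283.4,252.5) and (302.6,258). I'll use those to check how it sits in the hand.

```bash
python3 - <<'E'
from h import *
from cell import arm
s0,s1=load("scene",0),load("scene",1)
s=arm.state();ax=np.array([np.cos(.127),-np.sin(.127),0]);lat=np.array([np.sin(.127),np.cos(.127),0])
eye=np.array([437.2,-307,0])
for nm,c,box,z,ref in(("pick",s0,(150,165,210,225),0,eye),("now",s1,(275,215,310,262),104,s["ee_pos"])):
    h=cv2.cvtColor(c["img"],cv2.COLOR_RGB2HSV)
    r=c["img"].astype(int);m=((r[...,0]-r[...,2]>22)&(r[...,0]<125)).astype(np.uint8)*255
    k=np.zeros_like(m);x0,y0,x1,y1=box;k[y0:y1,x0:x1]=m[y0:y1,x0:x1]
    b=big(k)[:,0].astype(float)
    w=np.array([onz(c,p,z) for p in b])-ref
    a,l=w@ax,w@lat
    e=a>np.percentile(a,100)-14
    print(nm,"front",a.max().round(1),np.percentile(a,97).round(1),"lat range near front",l[e].min().round(1),l[e].max().round(1))
    # bar long edges: fit lateral sides between 4 and 25 mm behind the front
    for side in(1,-1):
        q=(a<a.max()-8)&(a>a.max()-28)&(l*side>np.median(l[e])*side)
        if q.sum()>3:print(" side",side,np.polyfit(a[q],l[q],1).round(3),l[q].mean().round(1))
E
```

```text
pick front 91.8 91.4 lat range near front -27.4 18.1
 side 1 [ 0.    16.679] 16.7
 side -1 [ -0.123 -17.358] -26.4
now front 46.8 45.7 lat range near front -23.0 15.6
 side 1 [0.224 7.082] 13.6
 side -1 [-1.7000e-02 -2.1963e+01] -22.5
```

The front-end check is ambiguous by about 4 mm, which is too much for this fit. I'll turn the holder to about 105° yaw so its eye faces the scene camera, then measure the eye directly beside the post.

In the tool's units: -0.15 rad / 6.2832 = -0.0239.

move_tool --ticks '[[[0, 0, 0], [0, 0, -0.0239], 20], [[0, 0, 0], [0, 0, -0.0239], 20], [[0, 0, 0], [0, 0, -0.0239], 20], [[0, 0, 0], [0, 0, -0.0239], 20], [[0, 0, 0], [0, 0, -0.0239], 20], [[0, 0, 0], [0, 0, -0.0239], 20], [[0, 0, 0], [0, 0, -0.0239], 20], [[0, 0, 0], [0, 0, -0.0239], 20]]' --quiet true

```text
ok
```

move_tool --ticks '[[[0, 0, 0], [0, 0, -0.0239], 20], [[0, 0, 0], [0, 0, -0.0239], 20], [[0, 0, 0], [0, 0, -0.0239], 20], [[0, 0, 0], [0, 0, -0.0239], 20], [[0, 0, 0], [0, 0, -0.0239], 20], [[0.4, -0.24, 0], [0, 0, 0], 20], [[0.4, -0.24, 0], [0, 0, 0], 20], [[0.38, -0.24, 0], [0, 0, 0], 20]]' --quiet true

```text
ok
```

move_tool --ticks '[[[0, 0, 0], [0, 0, 0], 20], [[0, 0, 0], [0, 0, 0], 20], [[0, 0, 0], [0, 0, 0], 20]]'

```text
time: 6.9
ee_pos: [540.0, 13.1, 104.6]
tcp_rot: [0.613, 0.79, 0.0, 0.001]
ft_force: [-1.1, 0.3, -0.2]
opening: 34.0
grip_force: 60.0
```

```bash
python3 togo.py 537.3 11.6 90 1.83
python3 - <<'E'
from cell import arm
import cv2,numpy as np
im=[]
for n,(x,y,w,h) in(("scene",(260,165,110,110)),("top",(260,190,110,110))):
    c=arm.read_camera(n);np.savez(f"{n}2.npz",**{k:c[k] for k in("img","camera_matrix","extrinsics")});im.append(cv2.resize(c["img"][y:y+h,x:x+w],(400,400)))
cv2.imwrite("pics/g3.png",np.hstack(im)[:,:,::-1])
E
```

```text
t 6.9 pos [540.   13.1 104.6] shift [-0.7 -3.  14.6] after-turn shift [-0.7 -3.  14.6] turn [ 0.001  0.001 -0.009] open 34.0 grip 60.0 ft [-1.1  0.3 -0.2] j [ 0.21  0.64 -0.42  1.88  0.39  0.7  -0.19]
```

View pics/g3.png

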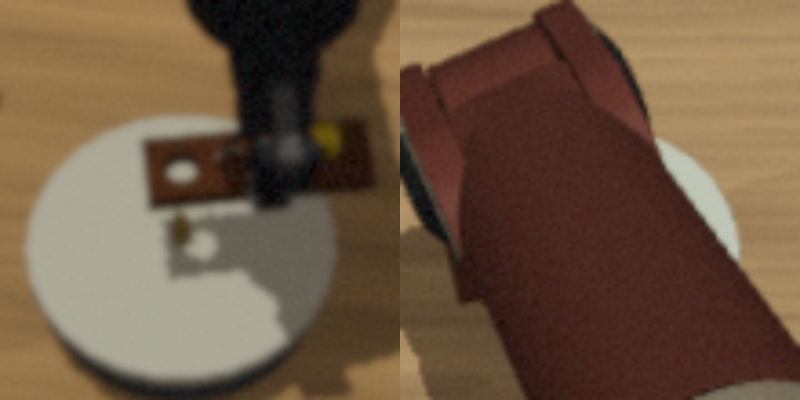

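The scene view is clear: the eye is at about (310,212.3), and the post tip is visible below it at (309.2,225). I'll measure the eye precisely.

```bash
python3 - <<'E'
from h import *
c=load("scene",2)
x0,y0,x1,y1=302,204,318,220
g=c["img"][y0:y1,x0:x1].astype(float)[...,2]
m=(g>100).astype(np.uint8); n,l,st,ce=cv2.connectedComponentsWithStats(m)
for i in range(1,n):print(st[i],ce[i]+[x0,y0])
i=min(range(1,n),key=lambda i:np.linalg.norm(ce[i]+[x0,y0]-[310,212]))
w=np.where(cv2.dilate((l==i).astype(np.uint8),np.ones((3,3)))>0,np.clip(g-50,0,None),0);Y,X=np.mgrid[y0:y1,x0:x1]
p=np.array([(w*X).sum(),(w*Y).sum()])/w.sum();print(p)
for z in(107,109.6,112):print(z,onz(c,p,z))
E
```

```text
[ 4  6  8  5 29] [309.5862069  211.93103448]
[309.64670232 211.88841355]
107 [546.3 -26.6 107. ]
109.6 [548.1 -26.3 109.6]
112 [549.8 -26.1 112. ]
```

In the tool's units: 14 mm is 0.28, -1.3 mm is -0.026.

move_tool --ticks '[[[-0.026, -0.018, 0.26], [0, 0, 0], 20], [[0, 0, 0.28], [0, 0, 0], 20], [[0, 0, 0], [0, 0, 0], 20], [[0, 0, 0], [0, 0, 0], 20], [[0, 0, 0], [0, 0, 0], 20]]'

```text
time: 7.5
ee_pos: [538.9, 13.3, 77.5]
tcp_rot: [0.612, 0.791, 0.0, 0.0]
ft_force: [1.0, -0.3, -1.4]
opening: 34.0
grip_force: 60.0
```

```bash
python3 - <<'E'
from h import *
from cell import arm
c=arm.read_camera("scene");np.savez("scene3.npz",**{k:c[k] for k in("img","camera_matrix","extrinsics")})
g=c["img"][205:235,295:325].astype(float)[...,2]
print(g[8:26,6:24].astype(int))
P=np.mean([arm.state()["ee_pos"]],0);print(P)
E
```

```text
[[ 45  32  27  26  25  20  22  18  18  27  27  21  24  23  25  19  24  16]
 [ 47  24  20  22  22  22  23  19  22  18  14  26  23  21  15  27  19  12]
 [ 52  27  22  25  23  24  18  18  15  21  14  15  14  23  24  20  21  24]
 [ 53  28  23  17  18  23  20  26  35  30  34  21  27  24  23  18  18  27]
 [ 57  33  25  15  20  31  45  63  74  80  76  67  50  34  22  22  16  19]
 [ 61  30  20  22  21  53  82 110 120 124 120 109  90  61  37  26  24  19]
 [ 69  33  24  26  37  71 111 133 141 144 143 137 119  87  51  27  19  20]
 [ 70  32  23  23  43  81 119 142 148 148 149 144 132  98  58  25  21  18]
 [ 75  40  28  21  34  70 107 129 139 141 140 136 117  86  51  23  24  18]
 [ 79  42  21  28  30  49  76 101 109 113 113 104  85  56  37  27  18  13]
 [ 83  45  23  17  21  29  45  57  70  74  69  66  50  35  23  23  22  22]
 [ 86  49  23  22  24  23  29  30  38  35  37  32  29  22  26  19  24  16]
 [ 92  53  26  20  16  24  28  24  22  28  21  21  20  25  14  20  25  23]
 [101  59  29  15  20  10  21  16  11  18  18  17  22  17  14  20  23   7]
 [107  59  32  16  10  21  18  11  21  19   7  20  19  22  14  31  20  21]
 [110  62  31  14   6  13  13  17  10  18  19  24  35  51  59  54  50  47]
 [110  75  41  29  31  31  15  16  15   1  30  51  75  90  98  99  85  73]
 [125  99  75  56  54  47  40  25  24  32  41  76  99 123 132 126 109  91]]
[538.97746202  13.32070914  77.70964595]
```

```bash
python3 - <<'E'
from h import *
c=load("scene",3);g=np.clip(c["img"][213:227,304:316].astype(float)[...,2]-40,0,None);Y,X=np.mgrid[213:227,304:316]
g[11:]=0
p=[(g*X).sum()/g.sum(),(g*Y).sum()/g.sum()];print(p,onz(c,p,82.6),onz(c,p,80.6))
E
```

```text
[np.float64(310.1912260967379), np.float64(219.93841394825648)] [547.1 -26.   82.6] [545.7 -26.2  80.6]
```

In the tool's units: 6 mm is 0.12, -1.7 mm is -0.034.

move_tool --ticks '[[[-0.034, 0, 0], [0, 0, 0], 20], [[0, 0, 0.12], [0, 0, 0], 20], [[0, 0, 0.12], [0, 0, 0], 20], [[0, 0, 0], [0, 0, 0], 20], [[0, 0, 0], [0, 0, 0], 20], [[0, 0, 0], [0, 0, 0], 20]]'

```text
time: 8.15
ee_pos: [539.0, 11.7, 65.3]
tcp_rot: [0.612, 0.791, 0.0, -0.0]
ft_force: [0.3, 0.2, -0.1]
opening: 34.4
grip_force: 60.0
```

```bash
python3 - <<'E'
from h import *
from cell import arm
c=arm.read_camera("scene")
g=c["img"][213:232,300:322].astype(int)
print(g[...,2]);print(arm.state()["ee_pos"])
E
```

```text
[[145 144 143 142 144 138 142 139 138 134 128 123 121 120 118 116 114 110
  108 100  95  87]
 [128 124 118 119 117 114 110 110 107 100  96  86  84  84  80  77  72  66
   64  59  51  48]
 [101  89  82  78  74  72  70  66  67  60  54  51  40  45  42  42  36  31
   31  30  26  25]
 [ 72  49  46  46  40  32  33  33  32  17  26  22  25  28  27  23  22  24
   25  23  16  25]
 [ 59  32  24  16  17  23  27  26  20  17  20  22  20  22  20  22  25  21
   25  37  29  31]
 [ 60  28  23  23  16  21  20  26  16  26  16  21  25   8  19  12  25  32
   36  44  45  35]
 [ 63  31  21  28  17  22  22   9  18  17  21  18   8  23  19  24  25  31
   44  52  41  33]
 [ 68  30  24  22  24  16  21  31  36  46  43  40  24  27  12  23  24  34
   41  44  33  20]
 [ 71  33  17  25  27  33  44  62  72  78  81  74  60  33  25  18  23  20
   22  33  20  21]
 [ 81  44  30  14  28  48  74  96  97  96 106 105  85  58  30  24  16  25
   25  26  17  21]
 [ 83  44  24  28  31  62  90 104  97  96  98  95  88  61  43  26  22  23
   24  27  19  16]
 [ 89  47  33  19  28  55  87  90  78  66  69  74  69  55  41  23  27  23
   24  21  18   8]
 [ 93  56  29  23  24  46  59  61  46  42  43  43  48  45  31  21  19  19
   26  22  16  24]
 [102  60  26  21  27  26  30  38  32  26  29  26  28  25  26  23  26  19
   19  24  19  14]
 [107  61  30  25  23  21  23  23  20  27  24  26  21  25  23  21  20  16
   22  20  13  20]
 [111  68  31  29  28  26  19  26  23  20  25  23  25  25  20  22  20  23
   20  23  20  22]
 [111  73  35  25  18  26  23  18  29  18  16  19  22  18  14  19  18  18
   19  16  20  11]
 [116  71  36  21  13  16  23  16  19  20  16  12  24  18  19  23  22  11
   21  19  16  18]
 [118  78  39  19   6  17  17  16   4  24  21  24  26  27  21  31  23  20
   24  26  32  34]]
[539.08928764  11.65620999  65.42048708]
```

In the tool's units: 5 mm is 0.1, 0.8 mm is 0.016.

move_tool --ticks '[[[-0.004, 0.016, 0], [0, 0, 0], 20], [[0, 0, 0.1], [0, 0, 0], 20], [[0, 0, 0], [0, 0, 0], 20], [[0, 0, 0], [0, 0, 0], 20]]'

```text
time: 8.6
ee_pos: [539.6, 11.6, 60.1]
tcp_rot: [0.612, 0.791, -0.0, -0.0]
ft_force: [-0.2, 0.9, -1.0]
opening: 34.5
grip_force: 60.0
```

```bash
python3 - <<'E'
from h import *
from cell import arm
c=arm.read_camera("scene")
print(c["img"][217:232,302:318].astype(int)[...,2]);s=arm.state();print(s["ee_pos"],s["ft_force"],s["ft_torque"])
E
```

```text
[[79 75 69 68 63 64 63 53 48 48 43 41 34 35 37 30]
 [40 39 33 34 35 35 31 27 25 15 29 24 14 23 23 24]
 [27 22 19 24 21 17 25 11 15 24 20 18 23 22 23 23]
 [28 18 21 22 26 26 16 12 24 19 17 16 19 22 16 22]
 [22 21 23 22 24 19 18 11 14 16 16 25 21 21 25 29]
 [21 15 15 20 21 17 25 25 22 18 24 23 13 16 27 29]
 [25 27 27 20 26 32 34 36 28 30 17 26 15 21 23 22]
 [23 19 13 26 33 38 39 32 30 39 45 30 25 25 22 27]
 [28 23 27 28 42 39 33 33 35 39 49 46 19 25 24 23]
 [29 23 22 35 37 38 27 29 28 40 44 39 32 29 24 28]
 [33 21 28 31 32 26 23 28 23 26 36 30 24 25 21 22]
 [29 23 24 18 23 21 22 19 25 25 28 28 24 24 27 24]
 [33 26 24 19 21 23 27 23 24 17 24 22 23 23 19 15]
 [31 22 24 21 18 28 22 27 19 24 30 30 20 27 18 25]
 [40 19 15 21 19 26 18 25 24 17 21 19  5 19 14 15]]
[539.70897546  11.60722192  60.23179617] [-0.73240244 -0.53777956 -0.99071851] [-0.04983051 -0.01846439 -0.00530908]
```

The post is inside the eye, with no force and symmetric gaps. I'll lower it the rest of the way.

In the tool's units: 5 mm is 0.1, 4 mm is 0.08.

move_tool --ticks '[[[0, 0, 0.1], [0, 0, 0], 20], [[0, 0, 0.08], [0, 0, 0], 20], [[0, 0, 0.06], [0, 0, 0], 20], [[0, 0, 0.03], [0, 0, 0], 20], [[0, 0, 0], [0, 0, 0], 20], [[0, 0, 0], [0, 0, 0], 20]]'

```text
time: 9.25
ee_pos: [539.8, 11.6, 46.8]
tcp_rot: [0.612, 0.791, 0.0, 0.0]
ft_force: [-0.1, 0.4, -0.5]
opening: 34.3
grip_force: 60.0
```

In the tool's units: 0.8 mm is 0.016, 0.6 mm is 0.012.

move_tool --ticks '[[[0, 0, 0.016], [0, 0, 0], 20], [[0, 0, 0.012], [0, 0, 0], 20], [[0, 0, 0], [0, 0, 0], 20], [[0, 0, 0], [0, 0, 0], 20]]'

```text
time: 9.65
ee_pos: [539.8, 11.6, 45.5]
tcp_rot: [0.612, 0.791, 0.0, 0.0]
ft_force: [0.5, -0.5, -1.2]
opening: 34.4
grip_force: 60.0
```

move_tool --ticks '[[[0, 0, 0.012], [0, 0, 0], 20], [[0, 0, 0], [0, 0, 0], 20], [[0, 0, 0], [0, 0, 0], 20]]'

```text
time: 9.95
ee_pos: [539.9, 11.6, 45.1]
tcp_rot: [0.612, 0.791, 0.0, 0.0]
ft_force: [-0.9, -0.6, 1.2]
opening: 34.1
grip_force: 60.2
```

In the tool's units: -40 mm is -0.8, -30 mm is -0.6.

move_tool --ticks '[[[0, 0, 0], [0, 0, 0], 45], [[0, 0, 0], [0, 0, 0], 60], [[0, 0, 0], [0, 0, 0], 60], [[0, 0, -0.3], [0, 0, 0], 60], [[0, 0, -0.6], [0, 0, 0], 60], [[0, 0, -0.8], [0, 0, 0], 60], [[0, 0, -0.8], [0, 0, 0], 85], [[0, 0, 0], [0, 0, 0], 85]]'

```text
time: 10.75
ee_pos: [543.5, 12.6, 175.2]
tcp_rot: [0.612, 0.791, 0.004, 0.004]
ft_force: [0.9, -0.3, -0.6]
opening: 84.7
grip_force: 0.0
```

```bash
python3 togo.py 443.2 295.6 165 0.182
python3 - <<'E'
from cell import arm
import cv2,numpy as np
c=arm.read_camera("scene");np.savez("scene4.npz",**{k:c[k] for k in("img","camera_matrix","extrinsics")});cv2.imwrite("pics/p1.png",cv2.resize(c["img"][165:275,260:370],(500,500))[:,:,::-1])
E
```

```text
t 10.75 pos [543.5  12.6 175.2] shift [299.2 -26.4   9.3] after-turn shift [ -47.4 -296.5   10.2] turn [ 0.011 -0.008  1.642] open 84.7 grip 0.0 ft [ 0.9 -0.3 -0.6] j [ 0.25  0.55 -0.48  1.81  0.33  0.85 -0.13]
```

View pics/p1.png

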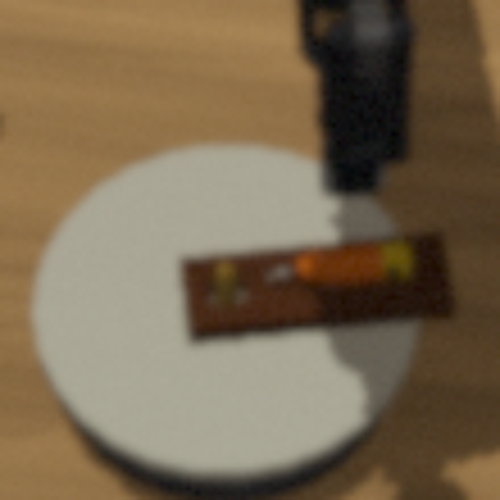

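The holder lies flat with the post through its eye. Now for the magnifier.

In the tool's units: 0.15 rad / 6.2832 = 0.0239.

move_tool --ticks '[[[0, 0, 0], [0, 0, 0.0239], 85], [[0, 0, 0], [0, 0, 0.0239], 85], [[0, 0, 0], [0, 0, 0.0239], 85], [[0, 0, 0], [0, 0, 0.0239], 85], [[0, 0, 0], [0, 0, 0.0239], 85], [[0, 0, 0], [0, 0, 0.0239], 85], [[0, 0, 0], [0, 0, 0.0239], 85], [[0, 0, 0], [0, 0, 0.0239], 85]]' --quiet true

```text
ok
```

move_tool --ticks '[[[0, 0, 0], [0, 0, 0.0239], 85], [[0, 0, 0], [0, 0, 0.0239], 85], [[0, 0, 0], [0, 0, 0.0223], 85], [[-0.12, -0.76, 0], [0, 0, 0], 85], [[-0.12, -0.76, 0], [0, 0, 0], 85], [[-0.12, -0.76, 0], [0, 0, 0], 85], [[-0.12, -0.76, 0], [0, 0, 0], 85], [[-0.12, -0.76, 0], [0, 0, 0], 85]]' --quiet true

```text
ok
```

move_tool --ticks '[[[-0.12, -0.76, 0], [0, 0, 0], 85], [[-0.12, -0.76, 0], [0, 0, 0], 85], [[-0.1, -0.6, 0], [0, 0, 0], 85], [[0, 0, 0], [0, 0, 0], 85], [[0, 0, 0], [0, 0, 0], 85]]'

```text
time: 12.9
ee_pos: [438.4, 293.8, 168.5]
tcp_rot: [0.996, 0.093, -0.001, 0.001]
ft_force: [0.4, -0.1, -0.1]
opening: 84.6
grip_force: 0.0
```

```bash
python3 togo.py 443.2 295.6 80 0.182
```

```text
t 12.9 pos [438.4 293.8 168.5] shift [ 5.3 -1.  88.5] after-turn shift [ 5.1 -0.9 88.5] turn [0.002 0.003 0.004] open 84.6 grip 0.0 ft [ 0.4 -0.1 -0.1] j [-0.62  0.5  -0.01  1.85  0.01  0.79 -2.03]
```

In the tool's units: 40 mm is 0.8, 35 mm is 0.7.

move_tool --ticks '[[[0.1, -0.02, 0.6], [0, 0, 0], 60], [[0, 0, 0.8], [0, 0, 0], 55], [[0, 0, 0.8], [0, 0, 0], 50], [[0, 0, 0.7], [0, 0, 0], 50], [[0, 0, 0.32], [0, 0, 0], 50], [[0, 0, 0], [0, 0, 0], 50], [[0, 0, 0], [0, 0, 0], 50]]'

```text
time: 13.6
ee_pos: [444.8, 294.4, 8.7]
tcp_rot: [0.996, 0.091, -0.0, 0.001]
ft_force: [-0.3, 0.7, -0.4]
opening: 49.9
grip_force: 0.0
```

```bash
python3 togo.py 443.2 295.6 2.5 0.182
```

```text
t 13.6 pos [444.8 294.4   8.7] shift [-1.4 -1.5  6.2] after-turn shift [-1.4 -1.5  6.2] turn [ 0.001  0.    -0.   ] open 49.9 grip 0.0 ft [-0.3  0.7 -0.4] j [-0.62  0.76 -0.01  1.95  0.02  0.43 -2.03]
```

In the tool's units: 6 mm is 0.12, -1.4 mm is -0.028.

move_tool --ticks '[[[-0.02, -0.028, 0.12], [0, 0, 0], 50], [[0, 0, 0], [0, 0, 0], 30], [[0, 0, 0], [0, 0, 0], 10], [[0, 0, 0], [0, 0, 0], 10], [[0, 0, 0], [0, 0, 0], 10], [[0, 0, 0], [0, 0, 0], 10], [[0, 0, 0], [0, 0, 0], 10]]'

```text
time: 14.3
ee_pos: [443.3, 297.3, 3.8]
tcp_rot: [0.996, 0.092, 0.001, -0.0]
ft_force: [-0.6, -0.1, 5.7]
opening: 20.6
grip_force: 61.3
```

move_tool --ticks '[[[0, 0, -0.3], [0, 0, 0], 10], [[0, 0, -0.5], [0, 0, 0], 10], [[0, 0, -0.7], [0, 0, 0], 10], [[0, 0, -0.8], [0, 0, 0], 10], [[0, 0, -0.66], [0, 0, 0], 10], [[0, 0, 0], [0, 0, 0], 10], [[0, 0, 0], [0, 0, 0], 10]]'

```text
time: 15.0
ee_pos: [442.7, 297.0, 151.1]
tcp_rot: [0.996, 0.092, 0.0, -0.0]
ft_force: [-0.3, -0.3, -1.5]
opening: 20.5
grip_force: 60.5
```

```bash
python3 togo.py 443.2 295.6 150 0.182
python3 - <<'E'
from cell import arm
import cv2,numpy as np
im=[]
for n,(x,y,w,h) in(("scene",(420,150,130,130)),("top",(110,220,130,130))):
    c=arm.read_camera(n);np.savez(f"{n}5.npz",**{k:c[k] for k in("img","camera_matrix","extrinsics")});im.append(cv2.resize(c["img"][y:y+h,x:x+w],(400,400)))
cv2.imwrite("pics/m1.png",np.hstack(im)[:,:,::-1])
E
```

```text
t 15.0 pos [442.7 297.  151.1] shift [0.2 1.5 1.1] after-turn shift [0.2 1.5 1.1] turn [-0.    -0.001  0.002] open 20.5 grip 60.5 ft [-0.3 -0.3 -1.5] j [-0.62  0.53 -0.01  1.86  0.01  0.75 -2.03]
```

View pics/m1.png

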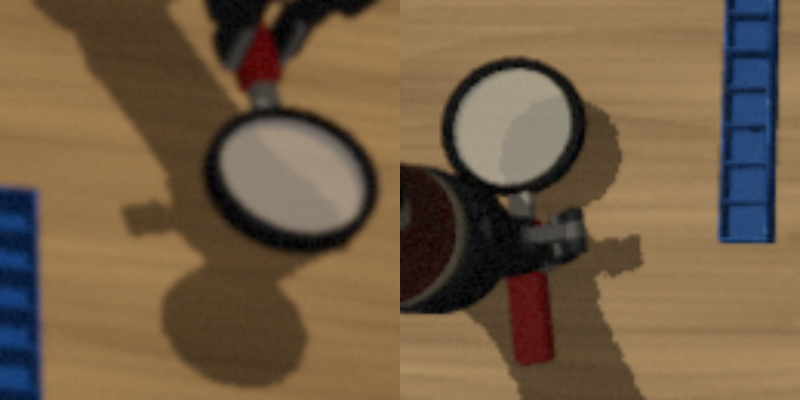

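The magnifier is held and looks level; the lens is near scene (514,208) and top (147,261). I'll measure the lens in the hand and the lure's place.

```bash
python3 - <<'E'
from h import *
from cell import arm
def blob(c,box,T=45):
    r=c["img"].astype(int);sat=r.max(2)-r.min(2);m=((sat<T)&(r[...,2]>70)).astype(np.uint8)*255
    k=np.zeros_like(m);x0,y0,x1,y1=box;k[y0:y1,x0:x1]=m[y0:y1,x0:x1];b=cv2.convexHull(big(k));return cv2.fitEllipse(b)
s,t=load("scene",5),load("top",5)
a,b=blob(s,(483,180,546,235)),blob(t,(118,232,176,288));print(a,b)
p,e=tri(s,a[0],t,b[0]);P=arm.state()["ee_pos"];print("lens",p,e,"rel",p-P, np.hypot(*(p-P)[:2]),np.arctan2(*(p-P)[1::-1]))
# rim tilt: extreme points of lens ellipse along fore-aft
c=load("scene",4);r=c["img"].astype(int)
m=((r[...,0]-r[...,2]>22)&(r[...,0]<220)).astype(np.uint8)*255;k=np.zeros_like(m);k[214:242,298:362]=m[214:242,298:362]
bb=big(k)[:,0];w=np.array([onz(c,q,50)[:2] for q in bb],np.float32);print(cv2.minAreaRect(w))
l=cv2.inRange(cv2.cvtColor(c["img"],cv2.COLOR_RGB2HSV),(3,170,110),(35,255,255));k[:]=0;k[214:235,322:353]=l[214:235,322:353]
print("lure",cen(k),(k>0).sum(),onz(c,cen(k),68))
E
```

```text
((514.7371826171875, 206.6517333984375), (34.08811569213867, 48.556610107421875), 113.41221618652344) ((146.0118408203125, 260.68780517578125), (36.086204528808594, 39.43144989013672), 46.61497116088867)
lens [525.7 311.5 158. ] 1.3 rel [83.96984631 15.21412663  8.65225321] 85.33700685658414 0.17924108837483138
((536.7394409179688, 9.960441589355469), (60.37956619262695, 118.16569519042969), 7.495859622955322)
lure [327.33333333 222.625     ] 24 [539.1   4.5  68. ]
```

```bash
python3 - <<'E'
from h import *
c=load("scene",4);f=lambda x,y:(260+x*.22-.4,165+y*.22-.4)
print("lure ends",onz(c,f(297,267),66),onz(c,f(413,262),66))
for q in((183,258),(440,234),(455,315),(190,340)):print(onz(c,f(*q),54))
E
python3 togo.py 451 7 160 0.182
```

```text
lure ends [5.4e+02 1.0e-01 6.6e+01] [531.2  46.6  66. ]
[534.1 -48.1  54. ]
[507.8  56.3  54. ]
[546.7  66.   54. ]
[572.9 -39.1  54. ]
t 15.1 pos [441.7 296.3 149.3] shift [-43.8 286.1 -10.1] after-turn shift [-43.2 286.2 -10.7] turn [0.001 0.003 0.002] open 20.2 grip 60.5 ft [ 0.1  0.2 -1.1] j [-0.62  0.53 -0.01  1.86  0.01  0.75 -2.03]
```

The lure's middle is at (535.5,23) visually and (534.9,22.3) from the eye geometry, so the two agree. The TCP target is (451,7.4). I'll carry the magnifier high first.

Careful with the scale: shifts go in shares of 50 mm and turns go in shares of 2 pi rad. That gives: 32 mm is 0.64, 28 mm is 0.56.

move_tool --ticks '[[[-0.04, 0.3, 0], [0, 0, 0], 10], [[-0.08, 0.56, 0], [0, 0, 0], 10], [[-0.1, 0.64, 0], [0, 0, 0], 10], [[-0.1, 0.64, 0], [0, 0, 0], 10], [[-0.1, 0.64, 0], [0, 0, 0], 10], [[-0.1, 0.64, 0], [0, 0, 0], 10], [[-0.1, 0.64, 0], [0, 0, 0], 10], [[-0.1, 0.64, 0], [0, 0, 0], 10]]' --quiet true

```text
ok
```

move_tool --ticks '[[[-0.08, 0.6, 0], [0, 0, 0], 10], [[-0.06, 0.4, 0], [0, 0, 0], 10], [[0, 0, 0], [0, 0, 0], 10], [[0, 0, 0], [0, 0, 0], 10], [[0, 0, 0], [0, 0, 0], 10]]'

```text
time: 16.4
ee_pos: [452.2, 10.0, 150.4]
tcp_rot: [0.996, 0.093, -0.001, -0.0]
ft_force: [-0.1, 0.2, -0.5]
opening: 20.2
grip_force: 60.5
```

```bash
python3 togo.py 451.2 7.4 97 0.182
```

```text
t 16.4 pos [452.2  10.  150.4] shift [-1.4  2.4 53.4] after-turn shift [-1.5  2.4 53.4] turn [-0.001  0.001  0.004] open 20.2 grip 60.5 ft [-0.1  0.2 -0.5] j [-0.05  0.43 -0.03  2.07  0.02  0.64 -1.47]
```

In the tool's units: 15 mm is 0.3, 12 mm is 0.24.

move_tool --ticks '[[[-0.02, 0.048, 0.24], [0, 0, 0], 10], [[0, 0, 0.3], [0, 0, 0], 10], [[0, 0, 0.24], [0, 0, 0], 10], [[0, 0, 0.16], [0, 0, 0], 10], [[0, 0, 0.08], [0, 0, 0], 10], [[0, 0, 0], [0, 0, 0], 10], [[0, 0, 0], [0, 0, 0], 10], [[0, 0, 0], [0, 0, 0], 10]]'

```text
time: 17.2
ee_pos: [452.6, 6.6, 100.3]
tcp_rot: [0.996, 0.092, 0.001, -0.0]
ft_force: [0.5, 0.1, -1.1]
opening: 20.3
grip_force: 60.5
```

```bash
python3 togo.py 451.2 7.4 97 0.182
python3 - <<'E'
from cell import arm
import cv2,numpy as np
im=[]
for n,(x,y,w,h) in(("scene",(265,150,130,130)),("top",(235,190,130,130))):
    c=arm.read_camera(n);np.savez(f"{n}6.npz",**{k:c[k] for k in("img","camera_matrix","extrinsics")});im.append(cv2.resize(c["img"][y:y+h,x:x+w],(400,400)))
cv2.imwrite("pics/f1.png",np.hstack(im)[:,:,::-1])
E
```

```text
t 17.2 pos [452.6   6.6 100.3] shift [-1.3 -1.1  3.3] after-turn shift [-1.3 -1.1  3.3] turn [ 0.    -0.001  0.002] open 20.3 grip 60.5 ft [ 0.5  0.1 -1.1] j [-0.05  0.52 -0.02  2.12  0.02  0.5  -1.47]
```

View pics/f1.png

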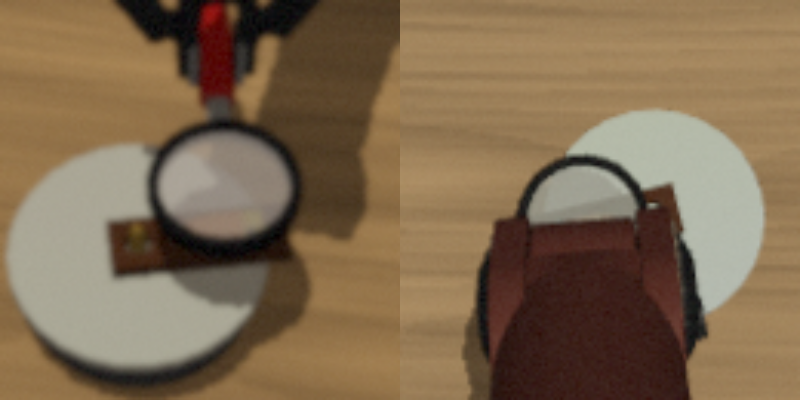

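The rim sits over the lure end, with the lure visible through the lens, and the post is clear in scene at (137,235 in the crop). A final ray check of the rim centre follows.

```bash
python3 - <<'E'
from h import *
c=load("scene",6)
b=cv2.fitEllipse(cv2.convexHull(big(mask(c,(0,0,0),(180,255,60),(311,188,366,236)))));print(b)
r=c["img"].astype(int);m=((r.max(2)-r.min(2)<60)&(r[...,2]>85)).astype(np.uint8)*255
p=(265+225*.325-.3,150+185*.325-.3)
for z in(102,105,108):print(z,onz(c,b[0],z),onz(c,p,z))
E
```

```text
((337.0340881347656, 215.0534210205078), (52.24721145629883, 55.02046203613281), 40.269412994384766)
102 [543.2  21.8 102. ] [531.8  21.9 102. ]
105 [545.2  21.9 105. ] [533.9  22.  105. ]
108 [547.2  22.  108. ] [536.   22.2 108. ]
```

In the tool's units: 2.5 mm is 0.05, -1 mm is -0.02.

move_tool --ticks '[[[-0.02, -0.01, 0.05], [0, 0, 0], 10], [[0, 0, 0], [0, 0, 0], 10], [[0, 0, 0], [0, 0, 0], 10], [[0, 0, 0], [0, 0, 0], 10], [[0, 0, 0], [0, 0, 0], 10]]'

```text
time: 17.8
ee_pos: [451.2, 6.8, 97.4]
tcp_rot: [0.996, 0.092, 0.0, -0.0]
ft_force: [-0.0, -0.5, -0.7]
opening: 20.4
grip_force: 60.5
```

```bash
python3 -c "
from cell import arm
print(arm.finish_job())"
```

```text
the job is handed in; nothing more can be done
None
```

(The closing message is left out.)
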